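Snap the matching bleed coupler on its tilted nipple and hold it down

ROBOT

A 7-joint arm with a two-finger parallel gripper is mounted at the origin on the work surface. World frame = base frame: x ahead of the robot, y to its left, z up, the work surface at z = 0. Lengths are in mm, angles in rad, forces in N, time in s.
With the tool pointing down it reaches from about 350 to 900 mm from the base axis. Payload 7.2 kg.
Tool frame: the origin (TCP) lies at the centre of the arm's flange, where the gripper is bolted on; the fingertips stand 182 mm ahead of it and the grasp point (between the pads) lies 163 mm ahead of it; z points along the fingers, y is the line along which they close (so a half turn about z gives the same grasp; the last joint's range is limited). The gripper opens to 88 mm and grips with 3 to 60 N. Pads are 20 mm wide; open, the fingers measure 115 mm over their backs; the gripper's body (75 mm by 178 mm) begins 61 mm behind the grasp point.
Start: joints at [1.105, 0.411, -0.013, 1.596, 0.006, 1.134, -0.082], TCP at [242.106, -576.201, 404.653] pointing down, gripper open.
Joint ranges: [-2.95, 2.95], [-0.29, 1.99], [-1.47, 1.44], [0.14, 2.54], [-1.03, 4.17], [0.13, 1.85], [-2.86, 2.86]. Speed limits (rad/s): [2.39, 2.39, 3.01, 3.01, 3.14, 3.14, 3.14].

INTERFACE

Orientations are given as [roll, pitch, yaw] about the fixed x, y, z axes, in that order (R = Rz(yaw) Ry(pitch) Rx(roll)).
In Python, from station import * gives the robot as it stands.
- The arm moves only by the shell command python3 -m handwheel 'ROWS' [OPENING] [FORCE]. ROWS is text: rows parted by semicolons, each of 4 numbers parted by spaces: the shift along the tool's x, y, z in mm, then the turn about the tool's z in degrees. A call has exactly 8 rows; each row shifts and turns the commanded pose from where the row before left it, along the tool's axes as they then stand; what a row does not reach is not made up. A row lasts 1/12 s, in which the tool goes at most 41.7 mm and 7.16 degrees, less where a joint would pass 70% of its speed; a pose out of reach is approached as far as the arm can. A call is refused whole if a number of a shift passes 41.7 or a number of a turn 7.16, either way. A call with a gripper value outside its range is refused whole. OPENING is the opening, from -1 (shut) to 1 (fully open), so that 0 is half open, set as the call begins (- or left out, the last holds). The fingers move at their own pace and stop on an object; FORCE is the grip in N (left out, the last holds). Time passes only in rows, so rows that do not move let the fingers close, or fill a call up. It gives the time, the measured TCP pose, the force, the opening and the grip force at its end, in the units of the state.
- get_obs(): the state, without advancing time (a new reading comes with each control period).
- snapshot(name): name is "side" or "top" or "wrist"; returns (picture, depth): 400x640x3 uint8, blue, green, red; 400x640 float32, mm along the optical axis (not along the pixel's ray), 0 where there is no reading.
- camera_params(name): a dict with "fx", "fy", "cx", "cy" (pixels), "pose" (4x4, takes a point from camera to world coordinates). Camera axes: x right, y down, z forward; pixel columns grow to the right and rows downward; lengths in mm; the calibration is good to about 2 mm. A picture is of the moment at which its call begins: read the wrist's pose just before it. camera_params takes no time and is no camera call; for the wrist camera it gives the pose at the moment of the call.
- hand_in(): hands the job in; it is judged then, once.
Trained networks look in the newest picture that a camera, given by its name, has taken for a name from the list of things; names that differ only in an ending like _2 or _b are one class to them, and where a whole thing is asked for, a point or a joint stands for the part that bears it (a point fixed in the world has none). Each returns a list of dicts, best first, with "conf" (0 to 1); they miss things now and then, are a little off and sometimes report something else, mostly with a low value. They report only what shows in the picture. A call takes as long as a camera call. They do not tell look-alikes from the thing itself.
- find_in(camera, query): "uv" ([column, row] in pixels, amid what is visible of it).
- trace(camera, query): "mask" (400x640 bool, what is visible of it) and "uv" ([column, row] in pixels, amid what is visible of it).
- tip_of(camera, query): "uv" ([column, row] in pixels: a listed point, or the origin of a listed thing).
The state is a dict: "clock": time; "q": joint angles; "qd": joint speeds; "tau": joint torques, N m; "ee_pos": TCP position; "tcp_rot": TCP orientation; "ft_force": force on the tool from outside, world axes, zero at the start; "moment": the same for the moment, N m; "grip_width": finger opening in mm; "grasp_force": force on a finger pad.
Only numpy, scipy, OpenCV 4.12 (cv2) and the standard library are available. Lean on these libraries where they do the work, as an engineer would, in place of code of your own. Each camera call takes 0.05 s, during which the arm holds its last target. There are 200 camera calls.

TASK

Three steel bleed couplers stand on the paint bench: pick up the one whose six-sided body matches the six-sided collar of the nipple on the valve block, and press it squarely along the tilted nipple until it snaps on. Then push it fully home against the valve spring, mouth down on the collar, and finish while still gripping it and holding it pushed there, because the spring lifts it back if you let go. Leave the other couplers and everything else on the bench where they are.

Things in the scene. Friction and masses are not known exactly. Their poses are not given: they have to be found in the camera images.
- hex_coupler: The coupler that fits: steel six-sided body, 36 mm across flats (each 20.8 mm wide, facing its x axis and every 60 degrees), 60 mm tall plus a 24 mm round cap 5 mm high; 0.25 kg. Stands mouth down. Origin: centre of the mouth; z runs to the cap. Mouth: round hole 18 mm wide, 8 mm deep, then a 25 mm wide chamber with its roof 32 mm from the mouth. Any rotation about the nipple will do.
- square_coupler: Wrong coupler, square body 30 x 30 mm, 60 mm tall plus a 5 mm cap, standing mouth down; its hole is too small. Origin: centre of its underside. Leave alone.
- round_coupler: Wrong coupler, round body 43 mm in diameter, 60 mm tall plus a 5 mm cap, standing mouth down; its hole is too wide. Origin: centre of its underside. Leave alone.
- valve_block: Grey valve block fixed to the bench on a dark steel foot 120 x 90 x 10 mm with a brass pipe stub at its +x end; origin: centre of the foot's underside. Its 60 x 60 mm upper face is inclined: it leans 0.42 rad towards its own -x side and carries the nipple.
- nipple: Steel nipple square on the block's inclined face. Origin: centre of the upper face of its six-sided collar (36 mm across flats, 8 mm thick), where the coupler's mouth comes to rest; 22 mm to -x and 75 mm up from the block's origin. z points out along the nipple, 0.42 rad from vertical. Stem 16 mm in diameter, 30 mm long, its last 6 mm tapered to 9 mm; a brass pin 7 mm thick juts out to 40 mm.
- valve_pin (a joint): How far the valve pin is pushed in along the nipple, m: 0 out, 0.010 the most. The coupler's roof meets it when the mouth is 8 mm from the collar; about 0.008 when the coupler is fully home. Its spring pushes back with 3.6 N at first and 11 N there.
- barb0 (a joint): First of three spring barbs on the nipple's stem, rad: 0 sprung out, 0.1 to 0.2 squeezed in, near 0 again once snapped behind the coupler's rim. They flare out downwards to 22.6 mm across, free ends 15 mm from the collar. They rub on the mouth from 20 mm off the collar and snap when it is about 7 mm off; passing them takes roughly 10 N.
- barb1 (a joint): Another of the three spring barbs; values as barb0.
- barb2 (a joint): Another of the three spring barbs; values as barb0.
- tape_roll: Bystander: roll of green masking tape lying flat, 100 mm across, 24 mm high; origin under its centre.
- spare_washer: Bystander: brass ring 26 mm across, 8 mm high, lying among the couplers; origin under its centre.
- sample_tin: Bystander: small plain tin 48 mm in diameter, 45 mm high; origin under its centre.
- stir_stick: Bystander: wooden stir stick 240 x 24 x 6 mm along its x axis; origin under its centre.
- quart_can: Bystander: closed paint can 90 mm in diameter, 105 mm high; origin under its centre.
- mixing_cup: Bystander: white mixing cup 80 mm across its rim, 85 mm high; origin under its centre.
- putty_knife: Bystander: putty knife lying flat along its own x axis; origin under its middle.
Not all that is in view belongs to the job. Leave any red look-alike of the hex_coupler alone.

How it is judged (in metres and radians):
On the way, in this order (a step that is already met when the one before it is completed fails the run):
1. the six-sided coupler is picked up in the fingers, its mouth more than 40 mm above the bench (height (world z) of hex_coupler above 0.04 m and contact force between hex_coupler and the fingers above 2 N), for 0.2 s.
2. its mouth squeezes a barb of the nipple in (value of joint any of barb0, barb1, barb2 above 0.08 rad), for 0.02 s.
3. it has snapped on: the mouth is less than 6.5 mm from the collar, on the nipple's axis, with all three barbs sprung out behind the rim (distance between hex_coupler and nipple below 0.0065 m and value of joint each of barb0, barb1, barb2 below 0.08 rad), for 0.1 s.
At the end, for the whole second after the job is handed in: The six-sided coupler is snapped on (all three barbs sprung out, below 0.08 rad), its mouth within 3.5 mm of the collar's centre and its axis within 0.09 rad of the nipple's, the valve pin is pushed in by more than 6 mm, the coupler is still, and the fingers are still on it with more than 3 N (distance between hex_coupler and nipple below 0.0035 m and angle between the z axis of hex_coupler and the z axis of nipple, either way round below 0.09 rad and value of joint valve_pin above 0.006 m and value of joint each of barb0, barb1, barb2 below 0.08 rad and contact force between hex_coupler and the fingers above 3 N and linear speed of hex_coupler below 0.01 m/s); the arm keeps its last pose, push and grip.
It fails at once if a wrong coupler is moved by more than 30 mm (distance of any of square_coupler, round_coupler from where it was at the start of the episode above 0.03 m).
It fails at once if another thing on the bench is moved by more than 30 mm (distance of any of tape_roll, spare_washer, sample_tin, stir_stick, quart_can, mixing_cup, putty_knife from where it was at the start of the episode above 0.03 m).
It also fails if it takes over 38 s, if anything falls off the work surface, if the arm or the gripper's body presses on something with over 40 N, if the wrist force passes 120 N, or if a joint passes its speed limit or range.

## Working session

There is one attempt and no reset: what is moved stays moved. The work goes in short steps, Python scripts to look and compute and a shell command to move; the robot and the scene stay as the last step left them, time stands still between calls to the robot, and variables do not carry over. Pictures are saved under pics/ and viewed, at most 10 in all, crops included, and the job is handed in when it is done.

```bash
ls; mkdir -p pics; cat > h.py <<'E'
from station import *
import numpy as np, cv2
from scipy.spatial.transform import Rotation as R
def cloud(cam,d):
    p=camera_params(cam); v,u=np.mgrid[0:400,0:640]
    P=np.stack([(u-p["cx"])/p["fx"]*d,(v-p["cy"])/p["fy"]*d,d],-1)
    T=np.array(p["pose"]); return P@T[:3,:3].T+T[:3,3]
def st():
    o=get_obs(); return o
E
python3 - <<'E'
from h import *
o=get_obs(); print({k:np.round(v,3) for k,v in o.items()})
ims=[]
for c in ["top","side"]:
    im,d=snapshot(c); cv2.imwrite(f"pics/{c}0.png",im); np.save(f"{c}0.npy",d)
    W=cloud(c,d); np.save(f"{c}W.npy",W); p=camera_params(c); print(c,p["fx"],np.round(p["pose"],3).tolist())
    for n in ["hex_coupler","square_coupler","round_coupler","valve_block","nipple"]:
        for r in trace(c,n)[:3]:
            m=r["mask"]&(d>0); w=W[m]; 
            if len(w): print(c,n,round(r["conf"],2),np.round(r["uv"]),"n",m.sum(),"med",np.round(np.median(w,0)),"lo",np.round(np.percentile(w,3,axis=0)),"hi",np.round(np.percentile(w,97,axis=0)))
E
```

```text
pics
{'clock': np.float64(0.0), 'q': array([ 1.105,  0.412, -0.013,  1.597,  0.006,  1.134, -0.082]), 'qd': array([-0.002, -0.001, -0.002, -0.001, -0.   , -0.   ,  0.001]), 'tau': array([-1.0000e-03, -5.8795e+01,  6.4200e-01, -2.9108e+01, -5.4000e-02,
        1.8000e-02,  0.0000e+00]), 'ee_pos': array([ 242.007, -576.026,  403.817]), 'tcp_rot': array([-3.14 ,  0.   ,  0.398]), 'ft_force': array([-0.457,  0.103, -0.696]), 'moment': array([-0.054,  0.013, -0.028]), 'grasp_force': np.float64(0.0), 'grip_width': np.float64(87.759)}
top 456.63965397688975 [[0.003, -1.0, 0.029, 531.548], [-1.0, -0.003, -0.001, -22.438], [0.001, -0.029, -1.0, 948.187], [0.0, 0.0, 0.0, 1.0]]
top hex_coupler 0.89 [384. 111.] n 387 med [ 718. -155.   60.] lo [ 704. -173.    9.] hi [ 737. -141.   66.]
top hex_coupler 0.55 [382. 157.] n 379 med [ 631. -143.   60.] lo [ 615. -161.    9.] hi [ 649. -128.   66.]
top square_coupler 0.53 [358. 235.] n 271 med [ 481. -104.   60.] lo [ 465. -122.    8.] hi [496. -89.  67.]
top round_coupler 0.91 [437. 238.] n 527 med [ 474. -250.   60.] lo [ 454. -275.    7.] hi [ 493.
[... 395 characters left out ...]
med [ 717. -145.   39.] lo [ 704. -172.    1.] hi [ 738. -139.   67.]
side hex_coupler 0.81 [321. 220.] n 547 med [565. -85.  41.] lo [ 550. -104.    5.] hi [586. -78.  67.]
side hex_coupler 0.59 [304. 207.] n 470 med [ 628. -133.   40.] lo [ 614. -153.    4.] hi [ 648. -126.   66.]
side square_coupler 0.88 [370. 222.] n 570 med [477. -97.  38.] lo [ 459. -109.    3.] hi [498. -86.  66.]
side round_coupler 0.55 [381. 192.] n 504 med [ 470. -240.   41.] lo [ 452. -263.    3.] hi [ 490. -233.   67.]
side valve_block 0.57 [270. 302.] n 3656 med [595. 171.  25.] lo [553. 124.   4.] hi [667. 198.  90.]
side nipple 0.65 [280. 277.] n 426 med [587. 160.  79.] lo [575. 143.  68.] hi [606. 170. 106.]
```

```bash
python3 - <<'E'
import cv2
a=cv2.imread("pics/top0.png"); b=cv2.imread("pics/side0.png")
cv2.imwrite("pics/top0c.png",cv2.resize(a[70:290,180:480],None,fx=2.6,fy=2.6,interpolation=cv2.INTER_CUBIC))
cv2.imwrite("pics/side0c.png",cv2.resize(b[150:370,180:480],None,fx=2.6,fy=2.6,interpolation=cv2.INTER_CUBIC))
E
```

```text
(no output)
```

View pics/top0c.png

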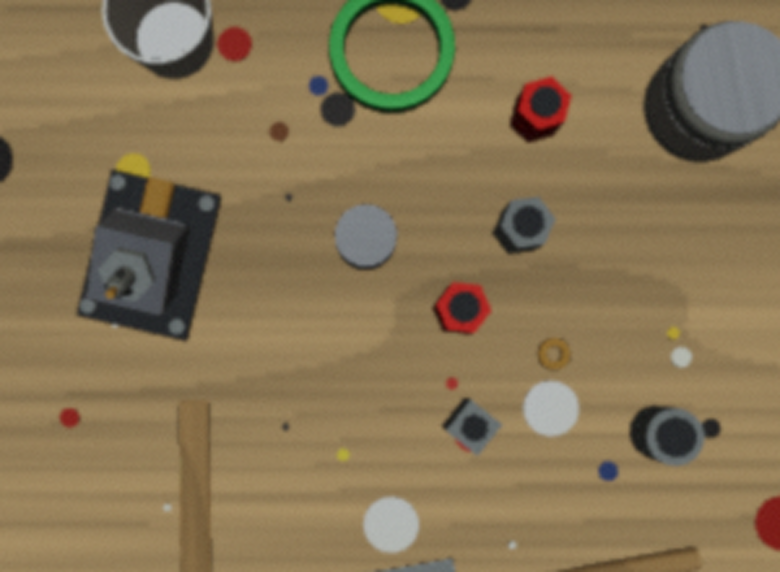

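View pics/side0c.png

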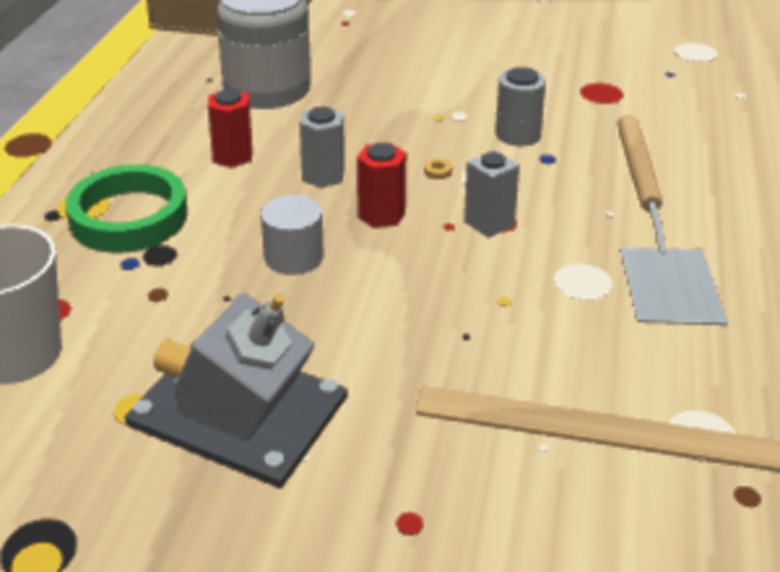

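The steel hex is the middle one at top-crop (527,222), with red decoys at (543,105) and (463,305). Square and round couplers are at (472,427) and (670,435). The nipple, at (125,278) in the crop, leans towards the robot. The tool can't tilt, so I'll tip the coupler about the pad axis against the bench.

```bash
cat >> h.py <<'E'
from scipy.optimize import minimize
def hexfit(P):
    # P: Nx2 points of hex top; fit 36mm hexagon (min-area containment), returns cx,cy,yaw(mod 60deg)
    best=None
    for y0 in np.radians(np.arange(0,60,5)):
        def f(p):
            d=P-p[:2]; a=p[2]+np.arange(6)*np.pi/3
            s=np.max(d@np.stack([np.cos(a),np.sin(a)]),1)
            o=np.clip(s-18,0,None); return np.mean(np.minimum(o,4)**2)+0.02*np.mean(d**2)*0
        def g(p):
            # edge-support: hull points should lie on boundary
            a=p[2]+np.arange(6)*np.pi/3; d=H-p[:2]
            s=np.max(d@np.stack([np.cos(a),np.sin(a)]),1); return np.mean((s-p[3])**2)
        H=cv2.convexHull(P.astype(np.float32))[:,0]
        r=minimize(g,[*P.mean(0),y0,18],method="Nelder-Mead",options=dict(maxiter=2000))
        if best is None or r.fun<best.fun: best=r
    return best.x,best.fun
E
python3 - <<'E'
from h import *
W=np.load("topW.npy"); S=np.load("sideW.npy")
def near(A,x,y,r): return A[(np.hypot(A[...,0]-x,A[...,1]-y)<r)]
for nm,(x,y) in dict(hex=(631,-143),red1=(718,-155),red2=(565,-85)).items():
    P=near(W,x,y,32); P=P[P[:,2]>54]; b,f=hexfit(P[:,:2]); print(nm,len(P),np.round(b[:2],1),"yaw%60",round(np.degrees(b[2])%60,1),b[3].round(1),f.round(2), "ztop",np.percentile(P[:,2],[10,50,95]).round(1))
    Q=near(S,x,y,40); Q=Q[Q[:,2]>10]; print("  side",Q.mean(0).round(1),Q.min(0).round(),Q.max(0).round())
for nm,A in (("top",W),("side",S)):
    P=near(A,608,139,110)
    F=P[(P[:,2]>6)&(P[:,2]<13)]; r=cv2.minAreaRect(F[:,:2].astype(np.float32)); print(nm,"foot",len(F),r)
    Q=near(A,600,145,55); Q=Q[(Q[:,2]>45)&(Q[:,2]<100)]
    # ransac plane w/ tilt .42
    best=(0,)
    rng=np.random.default_rng(0)
    for _ in range(2000):
        a,b,c=Q[rng.choice(len(Q),3,False)]; n=np.cross(b-a,c-a); l=np.linalg.norm(n)
        if l<50: continue
        n=n/l*np.sign(n[2]+1e-9)
        if abs(np.arccos(np.clip(n[2],-1,1))-.42)>.15: continue
        k=np.abs((Q-a)@n)<1.5
        if k.sum()>best[0]: best=(k.sum(),k)
    I=Q[best[1]]; c=I.mean(0); n=np.linalg.svd(I-c)[2][2]; n*=np.sign(n[2])
    print(nm,len(Q),len(I),"plane c",c.round(1),"n",n.round(3),"tilt",np.arccos(n[2]).round(3),"az",np.degrees(np.arctan2(n[1],n[0])).round(1), "h pts",((I-c)@n).std().round(2))
E
```

```text
hex 302 [ 632.6 -146.1] yaw%60 6.9 17.9 0.07 ztop [58.2 61.1 66.1]
  side [ 629.3 -134.8   42.8] [ 613. -163.   10.] [ 650. -124.   68.]
red1 307 [ 723.2 -159.2] yaw%60 17.5 18.0 0.09 ztop [57.8 60.9 66.3]
  side [ 718.4 -148.1   42.5] [ 702. -176.   10.] [ 743. -136.   68.]
red2 298 [569.  -98.2] yaw%60 53.9 17.7 0.12 ztop [58.  61.  66.3]
  side [566.5 -87.4  42.9] [ 549. -115.   10.] [588. -75.  68.]
top foot 1015 ((611.8115234375, 147.2472381591797), (90.55663299560547, 119.80548095703125), 76.79210662841797)
top 1079 396 plane c [596.6 150.2  68.5] n [-0.405  0.096  0.909] tilt 0.43 az 166.7 h pts 0.79
side foot 1379 ((611.6715087890625, 148.2093048095703), (91.54977416992188, 122.23908996582031), 77.3004379272461)
side 1384 555 plane c [593.  158.7  67.4] n [-0.398  0.099  0.912] tilt 0.423 az 166.1 h pts 0.76
```

```bash
python3 -m handwheel '30 -15 0 0;36 -17 0 0;36 -17 0 0;36 -17 0 0;36 -17 0 0;36 -17 0 0;36 -17 0 0;36 -17 0 0'
```

```text
clock: 1.27
ee_pos: [451.1, -341.8, 405.0]
tcp_rot: [3.141, -0.0, 0.398]
ft_force: [0.5, 0.3, -0.0]
grip_width: 88.0
grasp_force: 0.0
```

```bash
python3 -m handwheel '30.4 -13.7 0 0;30.4 -13.7 0 0;30.4 -13.7 0 0;30.4 -13.7 0 0;30.4 -13.8 0 0;30.4 -13.8 0 0;30.4 -13.8 0 0;30.4 -13.8 0 0'; python3 -m handwheel '0 0 14 5.8;0 0 14 5.8;0 0 14 5.8;0 0 14 5.8;0 0 14 5.8;0 0 14 5.8;0 0 14 5.8;0 0 0 5.3'
```

```text
clock: 1.93
ee_pos: [632.7, -146.5, 404.8]
tcp_rot: [3.141, -0.0, 0.398]
ft_force: [0.1, 0.4, 0.1]
grip_width: 87.8
grasp_force: 0.0
clock: 2.6
ee_pos: [630.9, -147.6, 303.5]
tcp_rot: [3.14, 0.004, -0.408]
ft_force: [-0.4, -0.6, -1.0]
grip_width: 88.0
grasp_force: 0.0
```

```bash
python3 -m handwheel '1.5 0 15 0;0 0 15 0;0 0 15 0;0 0 15 0;0 0 15 0;0 0 15 0;0 0 0 0;0 0 0 0'; python3 - <<'E'
from h import *
for c in ["side","wrist"]:
    im,d=snapshot(c); cv2.imwrite(f"pics/{c}1.png",im)
    W=cloud(c,d); P=W[(np.hypot(W[...,0]-632,W[...,1]+146)<26)&(W[...,2]>56)&(W[...,2]<70)]
    print(c,len(P),P.mean(0).round(1) if len(P) else 0)
    if c=="wrist" and len(P)>20:
        b,f=hexfit(P[:,:2]); print(b[:2],np.degrees(b[2])%60,b[3],f)
o=get_obs(); print(o["ee_pos"],o["tcp_rot"])
E
```

```text
clock: 3.27
ee_pos: [632.9, -148.3, 216.1]
tcp_rot: [3.141, 0.002, -0.403]
ft_force: [0.4, -0.4, 0.1]
grip_width: 87.9
grasp_force: 0.0
side 143 [ 631.1 -140.1   62.4]
wrist 4004 [ 638.4 -148.7   63.6]
[ 634.62604868 -146.93814965] 7.9764854657560615 17.963010694687178 0.21074803094815064
[ 633.55428689 -148.49765977  217.58075883] [-3.14136124e+00 -1.17816692e-03 -4.03338009e-01]
```

View pics/wrist1.png

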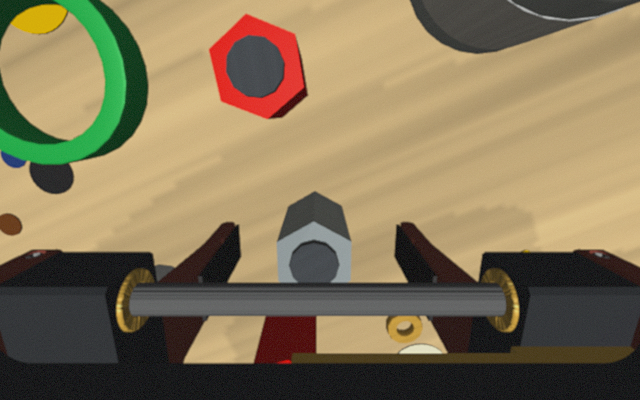

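The steel hex at wrist (314,255) stands centred between the pads with two flats facing them; the red decoys are clear. I'll grip it and lift.

```bash
python3 -m handwheel '0 0 4 0;0 0 0 0;0 0 0 0;0 0 0 0;0 0 0 0;0 0 0 0;0 0 0 0;0 0 0 0' -1 20;  python3 -m handwheel '0 0 0 0;0 0 -15 0;0 0 -25 0;0 0 -30 0;0 0 -30 0;0 0 0 0;0 0 0 0;0 0 0 0'
```

```text
clock: 4.03
ee_pos: [633.2, -148.3, 212.7]
tcp_rot: [-3.141, -0.0, -0.403]
ft_force: [2.1, 1.3, 2.1]
grip_width: 37.8
grasp_force: 1.0
clock: 4.7
ee_pos: [632.6, -148.3, 311.6]
tcp_rot: [3.141, 0.002, -0.403]
ft_force: [-0.4, -0.8, -3.8]
grip_width: 35.9
grasp_force: 20.0
```

```bash
python3 -m handwheel '0 0 0 -5;0 0 0 -4.9;-19.4 -22.5 0 0;-19.4 -22.5 0 0;-19.4 -22.5 0 0;-19.4 -22.5 0 0;-19.4 -22.5 0 0;-19.4 -22.6 0 0'; python3 -m handwheel '0 0 15 0;0 0 20 0;0 0 20 0;0 0 20 0;0 0 15 0;0 0 7 0;0 0 0 0;0 0 0 0'; python3 - <<'E'
from h import *
im,d=snapshot("side"); cv2.imwrite("pics/side2.png",im)
print(get_obs()["ee_pos"].round(1),get_obs()["tcp_rot"].round(3))
for r in trace("side","hex_coupler")[:3]: print(r["conf"],r["uv"])
E
```

```text
clock: 5.37
ee_pos: [549.1, 10.7, 310.6]
tcp_rot: [3.141, 0.003, -0.231]
ft_force: [-0.4, -0.1, -2.9]
grip_width: 36.0
grasp_force: 20.0
clock: 6.03
ee_pos: [550.3, 9.7, 214.6]
tcp_rot: [3.141, 0.002, -0.23]
ft_force: [-0.2, -0.2, -3.1]
grip_width: 36.0
grasp_force: 20.0
[550.5   9.7 215.2] [ 3.141e+00  1.000e-03 -2.310e-01]
0.92 [268.5, 199.6]
0.6 [330.7, 257.6]
```

```bash
python3 -m handwheel '0 0 2.5 0;0 0 0 0;-3 0 -0.6 0;-4 0 -1 0;-4 0 -0.8 0;-4 0 -0.6 0;0 0 0 0;0 0 0 0' -1 5; python3 - <<'E'
from h import *
im,d=snapshot("side"); W=cloud("side",d); np.save("W3.npy",W)
cv2.imwrite("pics/side3.png",cv2.resize(im[150:350,230:430],None,fx=3,fy=3,interpolation=cv2.INTER_CUBIC))
E
```

```text
clock: 6.8
ee_pos: [535.9, 13.3, 216.4]
tcp_rot: [-3.142, -0.0, -0.23]
ft_force: [-0.4, -0.2, -3.4]
grip_width: 36.2
grasp_force: 5.0
```

View pics/side3.png

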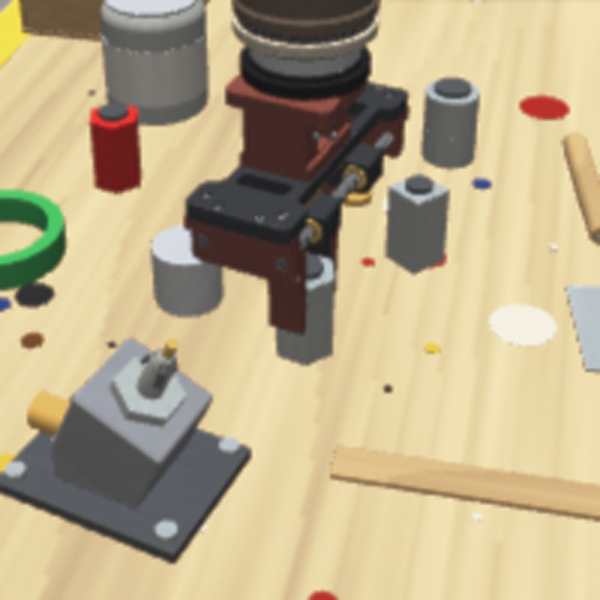

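The coupler at crop (305,320) is still upright and didn't tip, because pad friction is too high for the bench to turn it. I'll lift it over the nipple and use the fixed stem inside the mouth to swing it instead.

```bash
python3 -m handwheel '0 0 -25 0;0 0 -35 0;0 0 -35 0;0 0 -25 0;2 -37 0 0;2 -37 0 0;2 -37 0 0;2 -37 0 0' -1 20; cat >> h.py <<'E'
def tool(o):
    return R.from_euler("xyz",o["tcp_rot"]).as_matrix(), np.array(o["ee_pos"])
def wristcap(save=None):
    o=get_obs(); p=camera_params("wrist"); im,d=snapshot("wrist"); W=cloud("wrist",d)
    Rt,t=tool(o); Q=(W-t)@Rt   # tool coords
    m=(np.abs(Q[...,0])<32)&(np.abs(Q[...,1])<16)&(Q[...,2]>135)&(Q[...,2]<185)&(d>0)
    if save: cv2.imwrite(save,im); np.save("wq.npy",Q)
    return o,im,Q,m
def planes(P,k=2,tol=0.7):
    rng=np.random.default_rng(0); out=[]
    for _ in range(k):
        if len(P)<80: break
        b=(0,)
        for _ in range(800):
            a,c,e=P[rng.choice(len(P),3,False)]; n=np.cross(c-a,e-a); l=np.linalg.norm(n)
            if l<10: continue
            s=np.abs((P-a)@(n/l))<tol
            if s.sum()>b[0]: b=(s.sum(),s)
        I=P[b[1]]; c=I.mean(0); n=np.linalg.svd(I-c,full_matrices=False)[2][2]; n=n*-np.sign(n[2])
        out.append((len(I),c,n)); P=P[~b[1]]
    return out
E
python3 - <<'E'
from h import *
o,im,Q,m=wristcap("pics/wrist4.png"); print(m.sum(),o["ee_pos"].round(1),o["tcp_rot"].round(3))
for n,c,v in planes(Q[m],4): print(n,c.round(1),v.round(3),"tilt x deg",np.degrees(np.arctan2(v[0],-v[2])).round(1))
E
```

```text
clock: 7.52
ee_pos: [578.1, 156.7, 336.6]
tcp_rot: [-3.141, -0.001, -0.232]
ft_force: [1.3, 0.0, -3.5]
grip_width: 35.9
grasp_force: 20.0
4243 [578.1 156.7 336.6] [-3.141e+00 -1.000e-03 -2.320e-01]
953 [ 13.1  -0.8 163.8] [ 0.874  0.486 -0.012] tilt x deg 89.2
970 [  0.9  -6.9 145.7] [-0.007  0.009 -1.   ] tilt x deg -0.4
836 [  5.7  -1.3 150.8] [ 0.007  0.017 -1.   ] tilt x deg 0.4
558 [  9.6   9.1 154.2] [ 0.998 -0.056 -0.001] tilt x deg 90.0
```

View pics/wrist4.png

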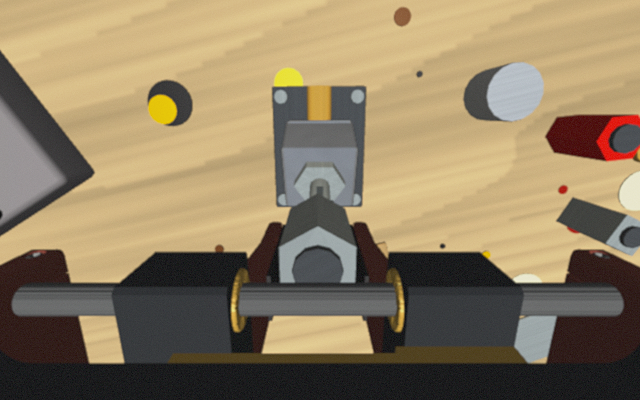

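The coupler hangs upright at wrist (318,250), and the nipple at (319,182) is in line with it. I'll get its in-hand x offset and the nipple's position relative to the tool.

```bash
python3 - <<'E'
from h import *
Q=np.load("wq.npy"); o=get_obs(); Rt,t=tool(o)
m=(np.abs(Q[...,0])<40)&(np.abs(Q[...,1])<17.5)
T=Q[m&(np.abs(Q[...,2]-150.9)<.8)]; C=Q[m&(np.abs(Q[...,2]-145.7)<.8)]
print("top",T.min(0).round(1),T.max(0).round(1),"cap",len(C),C.min(0).round(1),C.max(0).round(1))
for q in (C,): 
    h=cv2.convexHull(q[:,:2].astype(np.float32))[:,0]; h=h[h[:,0]>C[:,0].min()+1.5]
    A=np.c_[2*h,np.ones(len(h))]; s=np.linalg.lstsq(A,(h**2).sum(1),rcond=None)[0]; print("cap centre",s[:2].round(2),"r",np.sqrt(s[2]+s[0]**2+s[1]**2).round(2))
# side faces
z=Q[...,2]; F=Q[m&(z>153)&(z<205)&(Q[...,0]>0)]
for sgn in (1,-1):
    n=np.array([np.cos(np.pi/6),sgn*.5]); G=F[(sgn*F[:,1]>2)&(sgn*F[:,1]<9)]; v=G[:,:2]@n; print("face",len(G),np.median(v).round(2),"-> x",((np.median(v)-18)/n[0]).round(2))
# foot in tool coords
W=Q@Rt.T+t; 
D=W[(np.hypot(W[...,0]-611,W[...,1]-148)<90)&(np.abs(W[...,2]-10)<3)]
r=cv2.minAreaRect(D[:,:2].astype(np.float32)); print("foot",len(D),r,np.median(D[:,2]))
d=(np.array(r[0])-t[:2]); print("foot centre in tool xy",(np.r_[d,0]@Rt).round(1))
P=W[(np.hypot(W[...,0]-590,W[...,1]-152)<40)&(W[...,2]>72)&(W[...,2]<114)]
print("stem pts",len(P),P.mean(0).round(1)); print([ (n,c.round(1),v.round(3)) for n,c,v in planes(P,2)])
O=np.array([590.4,152.7,75]); a=np.array([-.408*.9737,.408*.228,.913])
s=(P-O)@a; e=P-O-np.outer(s,a); 
for lo,hi in ((32,42),(20,30),(-4,3)): 
    k=(s>lo)&(s<hi); ex=e[k]; print(lo,k.sum(),ex.mean(0).round(1),"lat",(ex@[.228,.9737,0]).min().round(1),(ex@[.228,.9737,0]).max().round(1),"smax",s[k].max().round(1) if k.any() else 0)
E
```

```text
top [-10.2 -17.5 150.1] [ 18.3  17.2 151.7] cap 1122 [ -7.3 -17.3 144.9] [ 10.6  17.3 146.5]
cap centre [-11.99   2.1 ] r 25.86
face 359 11.14 -> x -7.92
face 373 16.52 -> x -1.71
foot 3371 ((614.1091918945312, 169.82421875), (90.26578521728516, 119.31743621826172), 77.77059173583984) 11.139880287252709
foot centre in tool xy [ 33.7 -12.    0.1]
stem pts 2602 [605.7 165.2  79.2]
[(702, array([597.7, 172. ,  78.6]), array([ 0.393, -0.079, -0.916])), (702, array([612.6, 158.8,  77.3]), array([ 0.363, -0.057, -0.93 ]))]<stdin>:23: RuntimeWarning: Mean of empty slice.
  ret = um.true_divide(
Traceback (most recent call last):
ValueError: zero-size array to reduction operation minimum which has no identity
```

```bash
python3 - <<'E'
s=open("h.py").read()
s=s.replace("def cloud(cam,d):\n    p=camera_params(cam);","def cloud(cam,d,p=None):\n    p=p or camera_params(cam);").replace('W=cloud("wrist",d)','W=cloud("wrist",d,p)')
open("h.py","w").write(s+'''
def rep(name):
    o,im,Q,_=wristcap(name); Rt,t=tool(o); print(o["clock"],o["ee_pos"].round(1),o["tcp_rot"].round(3),o["ft_force"].round(1))
    m=(np.abs(Q[...,0])<45)&(np.abs(Q[...,1])<17.5)&(Q[...,2]>125)&(Q[...,2]<190)
    for n,c,v in planes(Q[m],4):
        if v[2]<-.6: print("  plane",n,c.round(1),v.round(3),"tilt",np.degrees(np.arctan2(v[0],-v[2])).round(1))
    return o,Q,Rt,t
''')
E
python3 - <<'E'
from h import *
o,Q,Rt,t=rep("pics/wrist5.png")
m=(np.abs(Q[...,0])<40)&(np.abs(Q[...,1])<17.5); z=Q[...,2]; F=Q[m&(z>154)&(z<205)&(Q[...,0]>0)]
for sgn in (1,-1):
    n=np.array([np.cos(np.pi/6),sgn*.5]); G=F[(sgn*F[:,1]>2)&(sgn*F[:,1]<9)]; v=G[:,:2]@n; print("face",len(G),np.median(v).round(2),"-> x",((np.median(v)-18)/n[0]).round(2))
W=Q@Rt.T+t
D=W[(np.hypot(W[...,0]-611,W[...,1]-148)<90)&(np.abs(W[...,2]-10)<3)]
r=cv2.minAreaRect(D[:,:2].astype(np.float32)); print("foot",len(D),r,np.median(D[:,2]))
d=(np.array(r[0])-t[:2]); print("foot centre in tool xy",(np.r_[d,0]@Rt).round(1))
P=W[(np.hypot(W[...,0]-590,W[...,1]-152)<40)&(W[...,2]>72)&(W[...,2]<114)]
print([ (n,c.round(1),v.round(3)) for n,c,v in planes(P,2)])
E
```

```text
7.5667 [578.5 165.6 336.6] [-3.135e+00 -1.000e-03 -2.230e-01] [ 2.6  8.8 -0.3]
  plane 1456 [  6.7  -0.2 150.8] [-0.001  0.001 -1.   ] tilt -0.1
  plane 1118 [  1.9  -0.2 145.7] [ 0.002 -0.001 -1.   ] tilt 0.1
face 369 17.32 -> x -0.79
face 367 17.4 -> x -0.69
foot 3465 ((612.4552001953125, 147.2833709716797), (90.21215057373047, 119.65512084960938), 76.89189147949219) 11.043137963176775
foot centre in tool xy [37.1 10.3 -0. ]
[(1063, array([612. , 146.9,  76.9]), array([ 0.374, -0.089, -0.923])), (713, array([596.2, 151.2,  78.5]), array([ 0.405, -0.097, -0.909]))]
```

```bash
python3 -m handwheel '0 0 0 0;0 0 0 0;0 0 5 0;0 0 5 0;0 0 0 0;0 0 0 0;0 0 0 0;0 0 0 0'; python3 -c "
from h import *
o=get_obs();Rt,t=tool(o);print(t.round(1),o['tcp_rot'].round(3));print(((np.array([578.8,155.2,310.8])-t)@Rt).round(1))"
```

```text
clock: 8.28
ee_pos: [577.8, 155.2, 326.3]
tcp_rot: [-3.141, -0.0, -0.231]
ft_force: [0.1, 1.0, -2.1]
grip_width: 35.5
grasp_force: 20.0
[577.8 155.2 326.3] [-3.141 -0.    -0.231]
[ 1.  -0.2 15.5]
```

```bash
python3 -m handwheel '1 0 4 0;0 0 4 0;0 0 4 0;0 0 3.5 0;0 0 0 0;0 0 0 0;0 0 0 0;0 0 0 0'; python3 -m handwheel '0 0 0 0;0 0 0 0;-4 0 0.5 0;-4 0 1 0;-4 0 1.2 0;-4 0 1.5 0;-4 0 1.5 0;0 0 0 0' -1 5;python3 -m handwheel '0 0 0 0;0 0 0 0;0 0 0 0;0 0 0 0;0 0 0 0;0 0 0 0;0 0 0 0;0 0 0 0'; python3 -c "
from h import *
rep('pics/wrist6.png')"
```

```text
clock: 8.95
ee_pos: [579.5, 154.9, 310.9]
tcp_rot: [-3.141, -0.002, -0.231]
ft_force: [5.7, -0.7, -3.1]
grip_width: 35.9
grasp_force: 20.0
clock: 9.62
ee_pos: [558.1, 160.1, 304.5]
tcp_rot: [3.141, 0.001, -0.23]
ft_force: [-1.2, 0.2, -3.2]
grip_width: 36.1
grasp_force: 5.0
clock: 10.28
ee_pos: [559.2, 159.7, 304.9]
tcp_rot: [-3.142, -0.0, -0.231]
ft_force: [-0.7, 0.0, -3.1]
grip_width: 35.8
grasp_force: 5.0
10.2833 [559.2 159.7 304.9] [-3.142 -0.    -0.231] [-0.7  0.  -3.1]
  plane 1122 [2.000e+00 1.000e-01 1.512e+02] [-0.455  0.001 -0.891] tilt -27.1
  plane 766 [ -2.4  -0.  147.9] [-0.444 -0.001 -0.896] tilt -26.3
```

The coupler now leans 26.7° towards the correct side; the target is 24.1°. The mouth is about 26 mm from the collar and on the axis. Next I slide it down the axis while straightening it slightly.

```bash
python3 -m handwheel '1 0 1 0;1 0 1 0;1.1 0 0.9 0;1.1 0 0.9 0;1.1 0 0.9 0;0 0 0 0;0 0 0 0;0 0 0 0' -1 7; python3 -c "
from h import *
rep('pics/wrist7.png')"
```

```text
clock: 11.0
ee_pos: [564.3, 158.7, 300.9]
tcp_rot: [-3.141, 0.0, -0.23]
ft_force: [-4.1, 0.4, 5.6]
grip_width: 35.7
grasp_force: 7.0
11.0 [564.3 158.7 300.9] [-3.141  0.    -0.23 ] [-4.1  0.4  5.6]
  plane 1091 [  2.2   0.  150.3] [-0.411  0.004 -0.912] tilt -24.3
  plane 697 [-2.000e+00 -1.000e-01  1.467e+02] [-0.407 -0.006 -0.913] tilt -24.0
```

```bash
python3 -m handwheel '0 0 0 0;0 0 0 0;0 0 0 0;0.6 0 1.4 0;0.8 0 1.8 0;0.8 0 1.8 0;0.8 0 1.8 0;0 0 0 0' -1 50; python3 -m handwheel '0.8 0 1.8 0;0.8 0 1.8 0;0.8 0 1.8 0;0.5 0 1.1 0;0 0 0 0;0 0 0 0;0 0 0 0;0 0 0 0'; python3 -c "
from h import *
rep('pics/wrist8.png')"
```

```text
clock: 11.72
ee_pos: [567.4, 157.9, 293.4]
tcp_rot: [-3.141, -0.0, -0.23]
ft_force: [-1.4, 0.1, 0.3]
grip_width: 35.6
grasp_force: 50.0
clock: 12.38
ee_pos: [570.2, 157.3, 287.1]
tcp_rot: [-3.141, -0.0, -0.23]
ft_force: [-3.3, 1.0, 4.8]
grip_width: 35.5
grasp_force: 50.0
12.3833 [570.2 157.3 287.1] [-3.141 -0.    -0.23 ] [-3.3  1.   4.8]
  plane 1087 [  2.1  -0.3 150.3] [-0.414  0.004 -0.91 ] tilt -24.4
  plane 695 [-2.000e+00  1.000e-01  1.468e+02] [-0.398 -0.008 -0.917] tilt -23.5
```

```bash
python3 -m handwheel '0.4 0 0.9 0;0.4 0 0.9 0;0.4 0 0.9 0;0.4 0 0.9 0;0.4 0 0.9 0;0.2 0 0.5 0;0 0 0 0;0 0 0 0'; python3 -c "
from h import *
o,Q,Rt,t=rep('pics/wrist9.png')
d=t-np.array([590.7,152.4,238]); X=d@[.9737,-.228,0]; print('s',.408*-X+.913*d[2]-49.3,'lat',.913*X+.408*d[2])
im,_=snapshot('side'); cv2.imwrite('pics/side9.png',cv2.resize(im[220:340,210:350],None,fx=5,fy=5,interpolation=cv2.INTER_CUBIC))"
```

```text
clock: 13.1
ee_pos: [571.7, 157.0, 284.2]
tcp_rot: [-3.142, 0.0, -0.23]
ft_force: [-12.0, -1.8, 26.6]
grip_width: 35.6
grasp_force: 50.0
13.1 [571.7 157.  284.2] [-3.142  0.    -0.23 ] [-12.   -1.8  26.6]
  plane 1085 [  2.4   0.  150.1] [-0.415  0.006 -0.91 ] tilt -24.5
  plane 684 [ -1.9  -0.  146.6] [-0.394  0.004 -0.919] tilt -23.2
s 0.873370649240357 lat 0.9576420328321866
```

View pics/side9.png

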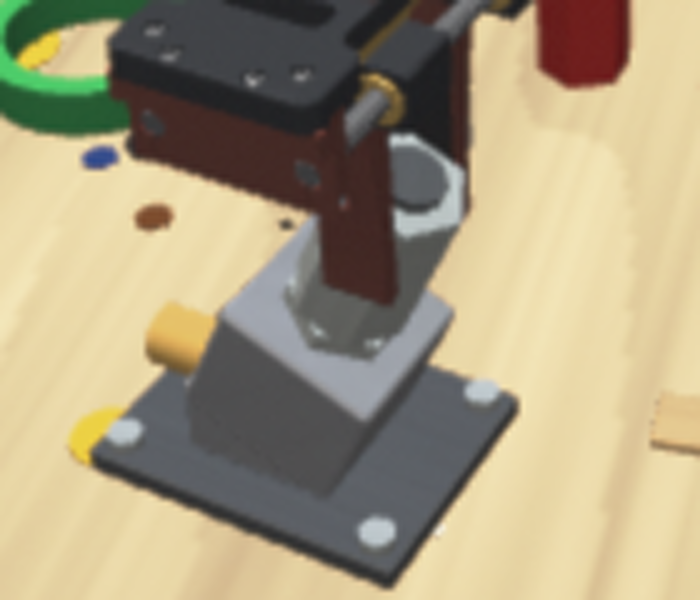

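The side view shows the coupler sitting on the collar around crop (345,335), in line with the nipple and still gripped. The axial force jumped to about 32 N, so it is down on the collar. One settling call, then I'll hand in.

```bash
python3 -m handwheel '0 0 0 0;0 0 0 0;0 0 0 0;0 0 0 0;0 0 0 0;0 0 0 0;0 0 0 0;0 0 0 0'; python3 -c "
from h import *
o,Q,Rt,t=rep('pics/wrist10.png')
d=t-np.array([590.7,152.4,238]); X=d@[.9737,-.228,0]; print('s',.408*-X+.913*d[2]-49.3,'lat',.913*X+.408*d[2], np.abs(o['qd']).max())
print(hand_in())"
```

```text
clock: 13.87
ee_pos: [571.7, 157.0, 284.2]
tcp_rot: [-3.142, 0.0, -0.23]
ft_force: [-12.8, -0.8, 25.4]
grip_width: 36.1
grasp_force: 50.0
13.8667 [571.7 157.  284.2] [-3.142  0.    -0.23 ] [-12.8  -0.8  25.4]
  plane 1103 [  2.2  -0.4 150.2] [-0.414  0.    -0.91 ] tilt -24.4
  plane 700 [ -2.1  -0.  146.7] [-0.409  0.001 -0.913] tilt -24.1
s 0.8931074641928802 lat 0.9664801883484166 0.0023324385265319166
the job is handed in; nothing more can be done
None
```

I handed the job in at 13.9 s with the steel hex coupler pressed against the collar, about 1 mm off by my measurement, aligned within about 0.01 rad and still gripped at 50 N; `hand_in()` gave no verdict, and I judged the snap from position and force because I could not read the barb joints.

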